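# Set the polisher's speed dial and start it

### The arm

A 6-joint arm with a two-finger parallel gripper is mounted at the origin on the work surface. World frame = base frame: x ahead of the robot, y to its left, z up, the work surface at z = 0. Lengths are in m, angles in degrees, forces in N, time in s.
With the tool pointing down it reaches from about 0.4 to 0.925 m from the base axis. Payload 12.5 kg.
Tool frame: the origin (TCP) lies midway between the tips of the shut fingers; the grasp point (between the pads) lies 19 mm behind it; y points along the fingers, z is the direction in which the jaws open and shut, and the axes are right-handed (so a half turn about y gives the same grasp; the last joint's range is limited). The gripper opens to 95 mm and grips with 3 to 60 N. Pads are 20 mm wide; open, the fingers measure 119 mm over their backs; the gripper's body (75 mm by 180 mm) begins 59 mm behind the grasp point.
Start: joints at [-76.582, 28.126, 89.318, -0, 62.55, -6.05], TCP at [0.208, -0.589, 0.215] pointing down, gripper open.
Joint ranges: [-177.58, 177.58], [-47.91, 125.51], [2.72, 160], [-65.01, 245.01], [3.68, 167.84], [-153.87, 153.87]. Speed limits (degrees/s): [127.2, 127.2, 159.86, 180, 180, 180].

### API

Orientations are given as [roll, pitch, yaw] about the fixed x, y, z axes, in that order (R = Rz(yaw) Ry(pitch) Rx(roll)).
In Python, from station import sense, snapshot, camera_model, sign_off gives the robot as it stands.
- The arm moves only by the tool carry_out, never from a script. Its argument "commands" is a list that holds one entry, the list of rows, each a list of 7 numbers: the turn, a rotation vector about the tool's x, y, z normalised to -1 to 1, where 1 is 60 degrees, then the shift along the tool's x, y, z normalised to -1 to 1, where 1 is 150 mm, then the opening in per cent of the stroke, from 0 (shut) to 100 (fully open). In form: [[[ax, ay, az, tx, ty, tz, gripper], ...]]. A call has 1 to 8 rows; each row shifts and turns the pose as measured when the row begins, along the tool's axes as they then stand; what a row does not reach is not made up. A row lasts 1/12 s, in which the tool goes at most 41.7 mm and 7.16 degrees, less where a joint would pass 70% of its speed; a pose out of reach is approached as far as the arm can. A call with a number of a shift or a turn outside -1 to 1 is refused whole. A call with a gripper value outside its range is refused whole. The fingers move at their own pace and stop on an object; "force" is the grip in N (left out, the last holds). Time passes only in rows, so rows that do not move let the fingers close. It gives the time, the measured TCP pose, the force and the opening at its end, in the units of the state.
- sense(): the state, without advancing time (a new reading comes with each control period).
- snapshot(name): name is "side" or "top" or "wrist"; returns the picture (480x640x3 uint8, blue, green, red); there is no depth.
- camera_model(name): a dict with "fx", "fy", "cx", "cy" (pixels), "R" (3x3) and "t" (3): a world point X has camera coordinates R X + t. Camera axes: x right, y down, z forward; pixel columns grow to the right and rows downward; lengths in m; the calibration is good to about 2 mm. A picture is of the moment at which its call begins: read the wrist's pose just before it. camera_model takes no time and is no camera call; for the wrist camera it gives the pose at the moment of the call.
- sign_off(): hands the job in, once; it reports no verdict.
The state is a dict: "time": time; "qpos": joint angles; "qd": joint speeds; "joint_torque": joint torques, N m; "tool_pos": TCP position; "ee_rot": TCP orientation; "contact_force": force on the tool from outside, world axes, zero at the start; "ft_torque": the same for the moment, N m; "finger_gap": finger opening in m.
Only numpy, scipy, OpenCV 4.12 (cv2) and the standard library are available. Lean on these libraries where they do the work, as an engineer would, in place of code of your own. Each camera call takes 0.05 s, during which the arm holds its last target.

### The job

Nothing is to be picked up or gripped: use only the fingertips. By fingertip friction, turn the large knurled speed dial on the grey control box clockwise, click by click, until its white pointer line rests in the click at the third mark (the second-longest one), then press the round start button on the same box all the way down and let it come back up. Do not press start before the dial is set, do not shove or lift the box, and leave the small trimmer knob and everything else where it is.

Things in the scene. Friction and masses are not known exactly. Their poses are not given: they have to be found in the camera images.
- pod: Grey steel control box of the bench polisher, a loose box of 2.8 kg standing on four rubber feet, 180 mm (own x) by 300 mm (own y), top face 60 mm above the bench. Origin: centre of its underside, on the bench; x is the direction from its near edge to its far edge, y along its length to the left, z up; it may be turned up to 23 degrees.
- mark3 (a point): Third mark (the goal mark), its inner end, on the box top. Four white marks 6, 10, 15 and 21 mm long lie flat round the far side of the dial at its four clicks, growing longer clockwise and beginning 55 mm from its axis; seen from the dial's centre they lie at +60, +20, -20, -60 degrees from the box's x axis (counter-clockwise positive from above).
- dial (a joint): Angle of the large dial in rad, growing clockwise seen from above. 0 = pointer at the first (shortest) mark; one click is 0.698 rad: second mark 0.698, third 1.396, fourth 2.094; stops 0.25 rad outside the first and fourth. Up to about 0.045 N m draws it to the nearer click when let go (almost exactly half way it may stay). It starts in or near the click of the first or second mark.
- dial_top (a point): Centre of the dial's flat top face, 84 mm above the bench, on its upright axis (box x -12, y +75 mm). The dial is a black plastic disc 96 mm in diameter, 22 mm high, with a knurled rim: too wide to grip, but a fingertip pressed with some 5 to 10 N on the top face 30 to 40 mm from the axis, or against the rim, drags it round.
- dial_pointer (a point): Point on the dial's top face near the outer end of its white pointer line, 44 mm from the axis; turns with the dial.
- start (a joint): Travel of the start button in m: 0 = up, 0.006 = fully down. It springs back; about 5 N holds it fully down. Counts as pressed from 0.0045.
- start_top (a point): Centre of the top face of the start button: round black button of 34 mm diameter in a dark steel collar; pressed straight down. At box x -40, y -85 mm.
- trimmer (a joint): Angle of the small trimmer knob in rad, 0 at the start; to be left alone.
- trimmer_top (a point): Centre of the top of the small trimmer knob, 30 mm in diameter, 22 mm high, on the box top at box x +50, y -55 mm; not part of the job.
- sleeve_a: Loose brass tube, 28 mm in diameter, 45 mm high, standing on the control box's top near its far right corner. Origin: centre of its underside.
- sleeve_b: Another such brass tube, standing on the bench just beyond the box. Origin: centre of its underside.
- sleeve_c: Another such brass tube, standing on the bench just beyond the box. Origin: centre of its underside.
- wax: Loose brown bar of polishing wax, 110 by 45 by 35 mm high, lying on the bench right of the box. Origin: centre of its underside.
- tin: Loose plain tin, 64 mm in diameter and 65 mm high, on the bench left of the box. Origin: centre of its underside.
- brush: Loose brush with a wooden handle, some 200 mm long, lying on the bench on the left side.
- mug: White mug, 80 mm in diameter, 90 mm high, on the near left of the bench. Origin: centre of its underside.

How it is judged (in metres and radians):
On the way, in this order (a step that is already met when the one before it is completed fails the run):
1. the dial rests in the click at the third mark (value of joint dial between 1.27 and 1.52 rad and velocity of joint dial between -0.1 and 0.1 rad/s), for 0.2 s.
2. the start button is pressed down (value of joint start above 0.0045 m), for 0.05 s.
At the end, for the whole second after the job is handed in: The dial is at rest in the click at the third mark (within 0.12 rad of 1.396), the start button has been pressed at least 4.5 of its 6 mm after that and is up again, and the control box stands within 15 mm of where it was (value of joint dial between 1.27 and 1.52 rad and value of joint start below 0.001 m and velocity of joint dial between -0.05 and 0.05 rad/s and distance of pod from where it was at the start of the episode below 0.015 m and linear speed of pod below 0.01 m/s); the robot touches nothing.
It fails at once if start is pressed before the dial is at the third mark (value of joint start above 0.003 m and not (value of joint dial between 1.27 and 1.52 rad)).
It fails at once if the control box is shoved by more than 15 mm, tipped or lifted (distance of pod from where it was at the start of the episode above 0.015 m or height (world z) of pod above 0.01 m or angle between pod's own z axis and vertical above 0.06 rad).
It fails at once if another thing is lifted, knocked over or moved by more than 25 mm (distance of any of sleeve_a, sleeve_b, sleeve_c, wax, tin, brush, mug from where it was at the start of the episode above 0.025 m or angle between any of sleeve_a, sleeve_b, sleeve_c, wax, tin, mug's own z axis and vertical above 0.5 rad).
It fails at once if the small trimmer knob is turned by more than 0.4 rad (value of joint trimmer above 0.4 rad or value of joint trimmer below -0.4 rad).
It also fails if it takes over 56 s, if anything falls off the work surface, if the arm or the gripper's body presses on something with over 40 N, if the wrist force passes 120 N, or if a joint passes its speed limit or range.

## Working session

There is one attempt and no reset: what is moved stays moved. The work goes in short steps, Python scripts to look and compute and a tool call to move; the robot and the scene stay as the last step left them, time stands still between calls to the robot, and variables do not carry over. Pictures are saved under pics/ and viewed, and the job is handed in when it is done.

Besides the shell and the picture viewer there is one more tool, called as name(argument=value, ...), one argument or row to a line, values as JSON. carry_out: Moves the arm, as the interface text tells. Scaled input: -1 to 1 covers 150 mm each way for a shift and 60 degrees each way for a turn. Its arguments: {"type":"object","properties":{"commands":{"type":"array"},"force":{"type":"number"}},"required":["commands"]}

```bash
mkdir -p pics; ls; python3 - <<'E'
from station import *
import cv2
s=sense();print({k:s[k] for k in('time','tool_pos','ee_rot','contact_force','finger_gap')})
for n in('side','top','wrist'):
    cv2.imwrite(f'pics/{n}0.png',snapshot(n)); m=camera_model(n); print(n,m)
E
```

```text
pics
{'time': 0.0, 'tool_pos': array([ 0.20826828, -0.58902171,  0.21406774]), 'ee_rot': array([-9.00617319e+01,  5.43249685e-03, -1.60532531e+02]), 'contact_force': array([ 0.42565846,  0.88601559, -0.1931992 ]), 'finger_gap': 0.0949760824718311}
side {'fx': 498.15935611313995, 'fy': 498.15935611313995, 'cx': 314.8043151988894, 'cy': 240.25153078154904, 'R': array([[-0.76429493, -0.64486492, -0.0015797 ],
       [-0.50956411,  0.60543388, -0.61138714],
       [ 0.39521852, -0.46647514, -0.79133006]]), 't': array([0.43049743, 0.23927914, 0.93566466])}
top {'fx': 535.882007756462, 'fy': 535.882007756462, 'cx': 326.61063405094313, 'cy': 238.68336019493967, 'R': array([[-0.02581846, -0.99966483,  0.00190744],
       [-0.99869373,  0.02570912, -0.04415732],
       [ 0.04409349, -0.00304502, -0.99902277]]), 't': array([0.11829539, 0.4966053 , 1.06674298])}
wrist {'fx': 431.97828239920034, 'fy': 431.97828239920034, 'cx': 322.2785434767061, 'cy': 241.36803400478692, 'R': array([[ 3.34200584e-01, -9.42501761e-01, -6.32493820e-04],
       [-9.03832364e-01, -3.20678957e-01,  2.83287954e-01],
       [-2.67202223e-01, -9.41033311e-02, -9.59034689e-01]]), 't': array([-0.62488719, -0.03259728,  0.39100079])}
```

View pics/top0.png

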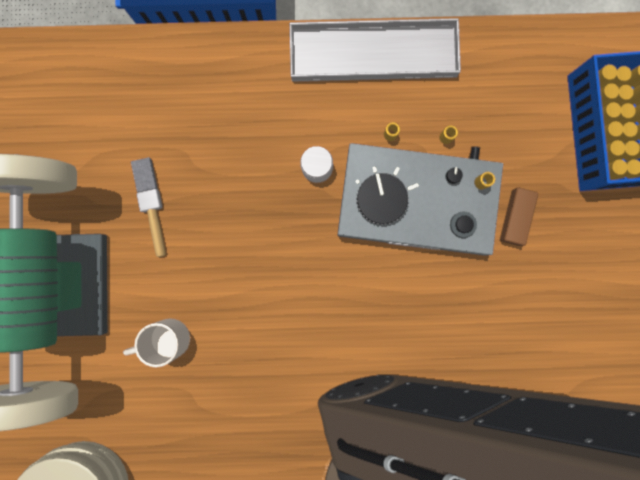

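View pics/side0.png

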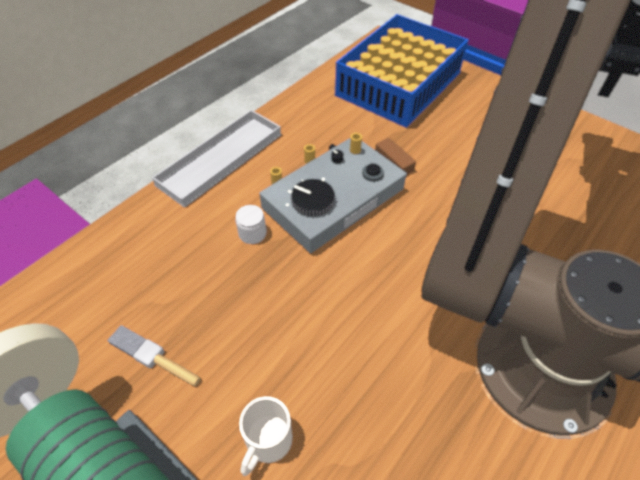

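```bash
python3 - <<'E'
import cv2
a=cv2.imread('pics/top0.png')[130:265,330:510]
cv2.imwrite('pics/topc.png',cv2.resize(a,None,fx=4.4,fy=4.4,interpolation=cv2.INTER_CUBIC))
E
```

```text
(no output)
```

View pics/topc.png

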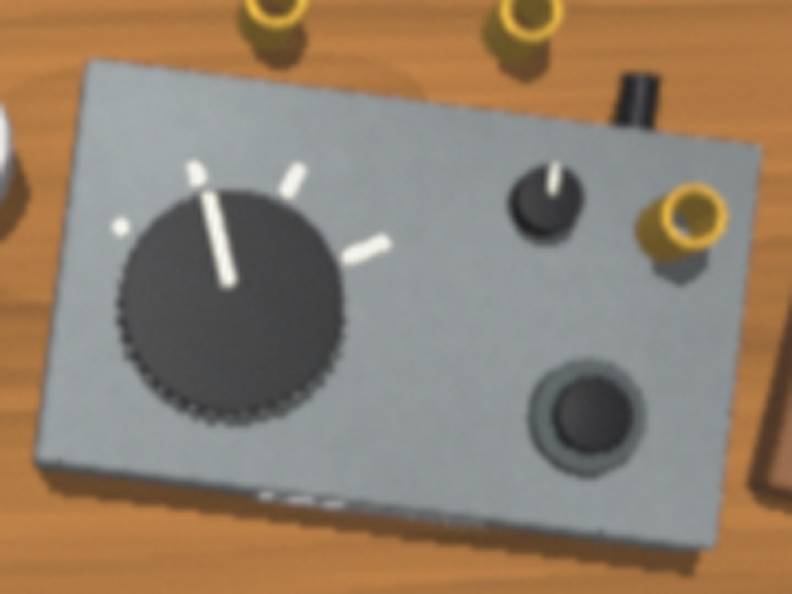

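The top view shows the pointer at the second mark (tip at crop 207,190), so the dial needs one click clockwise. The box top corners in the crop are at (88,60), (762,147), (716,548) and (38,462).

```bash
cat > h.py <<'E'
import numpy as np, cv2
from scipy.optimize import least_squares
from scipy.spatial.transform import Rotation as Ro
def ray(m,u,v,z):
    R=np.array(m['R']);t=np.array(m['t']);c=-R.T@t
    d=R.T@np.array([(u-m['cx'])/m['fx'],(v-m['cy'])/m['fy'],1]);return c+d*(z-c[2])/d[2]
def proj(m,X):
    p=np.array(m['R'])@X+np.array(m['t']);return np.array([m['fx']*p[0]/p[2]+m['cx'],m['fy']*p[1]/p[2]+m['cy']])
def w(p,b,z):
    c,s=np.cos(p[2]),np.sin(p[2]);return np.array([p[0]+c*b[0]-s*b[1],p[1]+s*b[0]+c*b[1],z])
E
python3 - <<'E'
from h import *; from station import *
m=camera_model('top')
cr=[((88,60),(.09,.15),.06),((762,147),(.09,-.15),.06),((716,548),(-.09,-.15),.06),((38,462),(-.09,.15),.06),((232,302),(-.012,.075),.084)]
px=[(330+(u+.5)/4.4-.5,130+(v+.5)/4.4-.5) for (u,v),_,_ in cr]
f=lambda p:np.concatenate([proj(m,w(p,b,z))-q for (_,b,z),q in zip(cr,px)])
r=least_squares(f,[.6,-.15,0]);p=r.x;print(p,np.degrees(p[2]),r.fun.round(2))
print('dial',w(p,(-.012,.075),.084),'start',w(p,(-.04,-.085),.07))
s=sense();print(Ro.from_euler('xyz',s['ee_rot'],degrees=True).as_matrix().round(3))
def pt(u,v,z):return ray(m,330+(u+.5)/4.4-.5,130+(v+.5)/4.4-.5,z)
a=pt(207,195,.084);c=w(p,(-.012,.075),.084);d=a-c;print('ptr deg',np.degrees(np.arctan2(d[1],d[0])-p[2]))
a=pt(593,413,.07)
for z in(.06,.07,.08):
  a=pt(593,413,z)-w(p,(0,0),z);co,si=np.cos(p[2]),np.sin(p[2]);print(z,co*a[0]+si*a[1],-si*a[0]+co*a[1])
E
```

```text
[ 0.56998903 -0.07749451 -0.15313656] -8.774078830380233 [-0.36 -0.46  0.47 -0.63  0.37  0.66 -0.73  0.35  0.25  0.04]
dial [ 0.56956987 -0.00154173  0.084     ] start [ 0.51749134 -0.15539825  0.07      ]
[[-0.943 -0.     0.333]
 [-0.333  0.001 -0.943]
 [-0.    -1.    -0.001]]
ptr deg 20.673288695206345
0.06 -0.03707047932856998 -0.08913329740353396
0.07 -0.03812138632705269 -0.08664952826182297
0.08 -0.03917229332553541 -0.08416575912011187
```

View pics/wrist0.png

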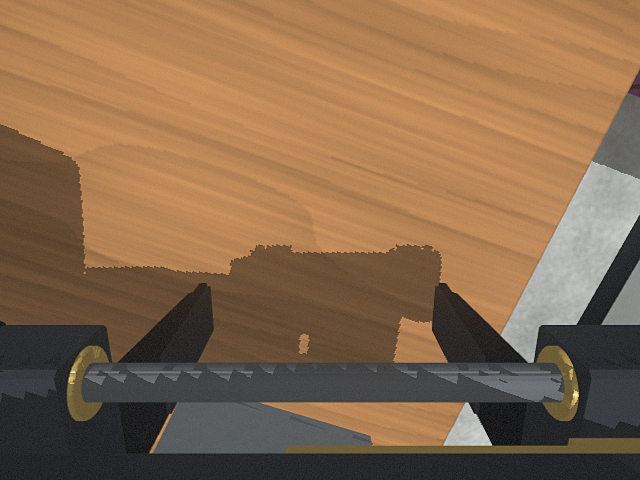

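carry_out(
  commands=[
    [[0,0,0,-0.2,0,-0.162,60],[0,0,0,-0.2,0,-0.162,60],[0,0,0,-0.2,0,-0.162,60],[0,0,0,-0.2,0,-0.162,60],[0,0,0,-0.2,0,-0.162,60],[0,0,0,-0.2,0,-0.162,60],[0,0,0,-0.2,0,-0.162,60],[0,0,0,-0.2,0,-0.162,60]],
  ],
)

```text
time: 0.82
tool_pos: [0.3713, -0.3204, 0.2113]
ee_rot: [-90.2, -0.1, -161.1]
contact_force: [1.4, -0.7, 0.1]
finger_gap: 0.0577
```

```bash
cat > rel.py <<'E'
import sys
from h import *; from station import *
# python3 rel.py x y z -> tool shift in units
s=sense();R=Ro.from_euler('xyz',s['ee_rot'],degrees=True).as_matrix()
d=np.array(list(map(float,sys.argv[1:4])))-s['tool_pos']
print('t',round(s['time'],2),'pos',s['tool_pos'].round(4),'rpy',s['ee_rot'].round(2),'F',s['contact_force'].round(2),'M',np.round(s['ft_torque'],2),'q',np.round(s['qpos'],1))
print('units',(R.T@d/.15).round(3),'mm',(d*1000).round(1))
# rotvec to make y exactly down, keep heading
z=R[:,2].copy();z[2]=0;z/=np.linalg.norm(z);y=np.array([0,0,-1.]);T=np.c_[np.cross(y,z),y,z]
print('level turn units',(np.degrees(Ro.from_matrix(R.T@T).as_rotvec())/60).round(4))
E
python3 rel.py .5696 -.0015 .2
```

```text
t 0.82 pos [ 0.3713 -0.3204  0.2113] rpy [-9.0160e+01 -6.0000e-02 -1.6113e+02] F [ 1.44 -0.7   0.07] M [-0.01 -0.03 -0.02] q [-48.5  17.5 107.9   0.   54.8  22.6]
units [-1.939  0.078 -1.584] mm [198.3 318.9 -11.3]
level turn units [0.0026 0.     0.0009]
```

carry_out(
  commands=[
    [[0.002,0,0.001,-0.2,0.01,-0.163,60],[0.002,0,0.001,-0.2,0.01,-0.163,60],[0,0,0,-0.2,0.01,-0.163,60],[0,0,0,-0.2,0.01,-0.163,60],[0,0,0,-0.2,0.01,-0.163,60],[0,0,0,-0.2,0.01,-0.163,60],[0,0,0,-0.2,0.01,-0.163,60],[0,0,0,-0.2,0.01,-0.163,60]],
  ],
)

```text
time: 1.48
tool_pos: [0.5403, -0.0426, 0.1993]
ee_rot: [-89.9, 0.1, -161.2]
contact_force: [0.5, -0.5, -0.1]
finger_gap: 0.057
```

```bash
python3 rel.py .5696 -.0015 .15
```

```text
t 1.48 pos [ 0.5403 -0.0426  0.1993] rpy [-8.9860e+01  1.0000e-01 -1.6118e+02] F [ 0.49 -0.48 -0.07] M [-0.03 -0.06  0.05] q [-1.150e+01  2.230e+01  1.022e+02 -1.000e-01  5.540e+01  5.980e+01]
units [-0.273  0.329 -0.197] mm [ 29.3  41.1 -49.3]
level turn units [-0.0023  0.     -0.0016]
```

carry_out(
  commands=[
    [[-0.002,0,-0.001,-0.137,0.13,-0.1,60],[0,0,0,-0.136,0.13,-0.097,60],[0,0,0,0,0.0,0,60],[0,0,0,0,0.0,0,60]],
  ],
)

```text
time: 1.82
tool_pos: [0.5736, 0.0081, 0.1583]
ee_rot: [-90.0, 0.1, -160.7]
contact_force: [0.1, 0.3, 0.4]
finger_gap: 0.0573
```

```bash
python3 rel.py .5696 -.0015 .084; python3 - <<'E'
from station import *; import cv2
cv2.imwrite('pics/w1.png',snapshot('wrist'));cv2.imwrite('pics/t1.png',cv2.resize(snapshot('top')[100:290,310:530],None,fx=3,fy=3,interpolation=2))
E
```

```text
t 1.82 pos [0.5736 0.0081 0.1583] rpy [-8.9980e+01  1.2000e-01 -1.6073e+02] F [0.14 0.26 0.39] M [-0.04 -0.01 -0.04] q [ -5.8  27.6 100.4   0.   51.9  64.9]
units [0.048 0.495 0.051] mm [ -4.   -9.6 -74.3]
level turn units [-0.0004  0.     -0.0021]
```

View pics/w1.png

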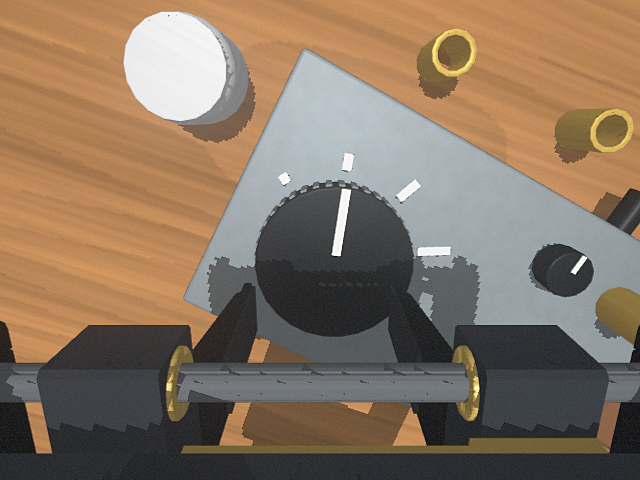

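The wrist view shows the pointer from (337,255) to (346,190), at the second (10 mm) mark. The dial top is centred near (334,260), and the fingers straddle the dial.

```bash
python3 - <<'E'
from h import *; from station import *
m=camera_model('wrist')
p=np.array([.56999,-.07749,-.15314])
c=w(p,(-.012,.075),.084)
print('proj dial c',proj(m,c),[proj(m,c+.048*np.array([np.cos(a),np.sin(a),0])).round(0) for a in np.arange(4)*np.pi/2+p[2]])
print('corners',[proj(m,w(p,b,.06)).round(0) for b in((.09,.15),(-.09,.15))])
print('mark3 inner', [proj(m,w(p,(-.012+r*np.cos(a),.075+r*np.sin(a)),.06)).round(0) for a in np.radians([60,20,-20,-60]) for r in (.055,)])
E
```

```text
proj dial c [333.23623993 264.35665406] [array([373., 194.]), array([261., 228.]), array([297., 328.]), array([402., 299.])]
corners [array([302.,  43.]), array([180., 300.])]
mark3 inner [array([286., 181.]), array([345., 168.]), array([398., 196.]), array([417., 249.])]
```

carry_out(
  commands=[
    [[0,0,0,0.03,0.11,0.03,60],[0,0,-0.001,0.015,0.1,0.018,60],[0,0,-0.001,0,0.08,0,60],[0,0,0,0,0.04,0,60],[0,0,0,0,0,0,60],[0,0,0,0,0,0,60]],
  ],
)

```text
time: 2.42
tool_pos: [0.5691, -0.0083, 0.1129]
ee_rot: [-89.8, 0.4, -161.2]
contact_force: [-0.3, 0.8, 0.1]
finger_gap: 0.0576
```

```bash
python3 rel.py .5696 -.0015 .084
```

```text
t 2.42 pos [ 0.5691 -0.0083  0.1129] rpy [ -89.77    0.39 -161.22] F [-0.27  0.81  0.06] M [-0.01  0.01 -0.02] q [-7.500e+00  3.060e+01  1.036e+02 -1.000e-01  4.540e+01  6.380e+01]
units [-0.017  0.193 -0.042] mm [  0.5   6.8 -28.9]
level turn units [-0.0039  0.     -0.0064]
```

carry_out(
  commands=[
    [[-0.004,0,-0.006,-0.01,0.06,-0.02,60],[0,0,0,-0.005,0.05,-0.01,60],[0,0,0,0,0.03,0,60],[0,0,0,0,0.0,0,60],[0,0,0,0,0,0,60]],
  ],
)

```text
time: 2.83
tool_pos: [0.5707, -0.0035, 0.0922]
ee_rot: [-89.9, 0.2, -161.3]
contact_force: [0.1, -0.1, 0.1]
finger_gap: 0.0572
```

```bash
python3 rel.py .5696 -.0015 .084
```

```text
t 2.83 pos [ 0.5707 -0.0035  0.0922] rpy [ -89.94    0.17 -161.27] F [ 0.15 -0.13  0.08] M [0.04 0.06 0.03] q [ -7.   32.4 104.1   0.   43.3  64.3]
units [ 0.003  0.054 -0.015] mm [-1.1  2.  -8.2]
level turn units [-0.0009  0.     -0.0028]
```

carry_out(
  commands=[
    [[-0.001,0,-0.003,0.003,0.02,-0.012,60],[0,0,0,0,0.015,0,60],[0,0,0,0,0.01,0,60],[0,0,0,0,0.01,0,60]],
  ],
)

```text
time: 3.17
tool_pos: [0.57, -0.0015, 0.084]
ee_rot: [-90.0, 0.0, -161.2]
contact_force: [-7.4, 0.5, 30.8]
finger_gap: 0.0567
```

```bash
python3 rel.py .5696 -.0015 .084
```

```text
t 3.17 pos [ 0.57   -0.0015  0.084 ] rpy [-8.9980e+01  2.0000e-02 -1.6124e+02] F [-7.44  0.5  30.84] M [ 0.17  1.5  -0.03] q [ -6.8  33.1 104.5  -0.   42.4  64.5]
units [ 0.003  0.    -0.001] mm [-0.4  0.  -0. ]
level turn units [-0.0003  0.     -0.0004]
```

carry_out(
  commands=[
    [[0,0,0,0,0,0,60]],
  ],
)

```text
time: 3.25
tool_pos: [0.57, -0.0015, 0.0844]
ee_rot: [-90.0, 0.0, -161.2]
contact_force: [-0.2, 0.0, 0.6]
finger_gap: 0.0572
```

carry_out(
  commands=[
    [[0,0,0,0,0.005,0,60],[0,0.06,0,0,0.005,0,60],[0,0.06,0,0,0.005,0,60]],
  ],
)

```text
time: 3.5
tool_pos: [0.5701, -0.0016, 0.0842]
ee_rot: [-89.9, 0.1, -168.5]
contact_force: [-4.4, -0.8, 11.3]
finger_gap: 0.0569
```

```bash
python3 rel.py .5696 -.0015 .084; python3 - <<'E'
from station import *; import cv2
cv2.imwrite('pics/w2.png',snapshot('wrist'))
E
```

```text
t 3.5 pos [ 0.5701 -0.0016  0.0842] rpy [-8.9940e+01  1.0000e-01 -1.6852e+02] F [-4.35 -0.8  11.31] M [0.08 0.76 0.08] q [ -6.8  33.1 104.5  -0.   42.3  71.8]
units [ 0.003  0.002 -0.001] mm [-0.5  0.1 -0.2]
level turn units [-0.0009  0.     -0.0017]
```

View pics/w2.png

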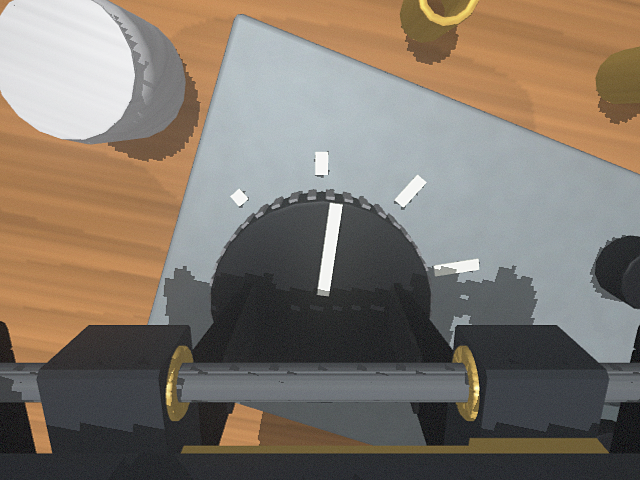

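Pointer now lies between (323,295) and (336,204), just past the second mark at (321,163): the dial turns with the tool.

carry_out(
  commands=[
    [[0,0.06,-0.001,0,0.005,0,60],[0,0.06,0,0,0.005,0,60],[0,0.06,0,0,0.005,0,60],[0,0.06,0,0,0.005,0,60],[0,0.06,0,0,0.005,0,60],[0,0.06,0,0,0.005,0,60],[0,0.06,0,0,0.005,0,60]],
  ],
)

```text
time: 4.13
tool_pos: [0.5697, -0.0019, 0.0842]
ee_rot: [-90.0, 0.2, 164.9]
contact_force: [-3.4, 0.3, 11.2]
finger_gap: 0.0568
```

```bash
python3 rel.py .5696 -.0015 .084; python3 - <<'E'
from station import *; import cv2
cv2.imwrite('pics/w3.png',snapshot('wrist'))
E
```

```text
t 4.13 pos [ 0.5697 -0.0019  0.0842] rpy [-89.97   0.21 164.89] F [-3.39  0.34 11.2 ] M [0.1  0.71 0.  ] q [-6.800e+00  3.300e+01  1.046e+02 -1.000e-01  4.220e+01  9.840e+01]
units [ 0.001  0.002 -0.003] mm [-0.1  0.4 -0.2]
level turn units [-0.0005  0.     -0.0036]
```

View pics/w3.png

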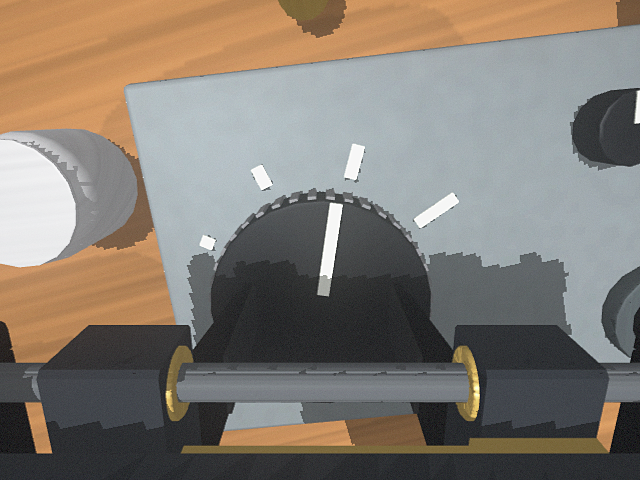

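The pointer (336,204) is just short of the third mark (15 mm, at 355,162), with about 6° left.

carry_out(
  commands=[
    [[0,0.06,-0.002,0,0.005,0,60],[0,0.025,0,0,0.005,0,60],[0,0,0,0,0,0,60],[0,0,0,0,-0.03,0,60],[0,0,0,0,-0.12,0,60],[0,0,0,0,-0.12,0,60],[0,0,0,0,-0.05,0,60],[0,0,0,0,0,0,60]],
  ],
)

```text
time: 4.85
tool_pos: [0.5691, -0.002, 0.134]
ee_rot: [-90.0, 0.1, 159.3]
contact_force: [0.3, 0.5, 0.1]
finger_gap: 0.0574
```

```bash
python3 rel.py .5175 -.1554 .15; python3 - <<'E'
from station import *; import cv2
cv2.imwrite('pics/w4.png',snapshot('wrist'))
E
```

```text
t 4.85 pos [ 0.5691 -0.002   0.134 ] rpy [-8.9980e+01  7.0000e-02  1.5927e+02] F [0.33 0.47 0.05] M [0.01 0.04 0.01] q [-6.800e+00  2.900e+01  1.023e+02 -1.000e-01  4.860e+01  1.039e+02]
units [-0.04  -0.106  1.079] mm [ -51.6 -153.4   16. ]
level turn units [-0.0004  0.     -0.0012]
```

View pics/w4.png

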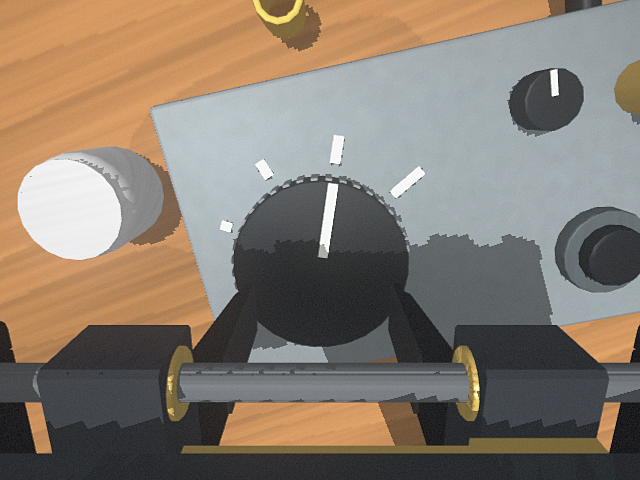

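The pointer (332,185) lines up with the third mark at (337,150), and it is now released. Next the start button, with the top at about (612,255).

carry_out(
  commands=[
    [[0,0,0,-0.007,-0.04,0.18,0],[0,0,0,-0.007,-0.04,0.18,0],[0,0,0,-0.007,-0.02,0.18,0],[0,0,0,-0.007,0,0.18,0],[0,0,0,-0.007,0,0.15,0],[0,0,0,0,0,0.07,0],[0,0,0,0,0,0,0],[0,0,0,0,0,0,0]],
  ],
)

```text
time: 5.57
tool_pos: [0.5208, -0.1393, 0.1428]
ee_rot: [-90.0, -0.3, 159.5]
contact_force: [0.3, -0.0, 0.2]
finger_gap: 0.0091
```

```bash
python3 rel.py .5175 -.1554 .1; python3 - <<'E'
from station import *; import cv2
from h import *
p=np.array([.56999,-.07749,-.15314]);m=camera_model('wrist')
print([proj(m,w(p,(-.04,-.085),z)).round(0) for z in(.06,.07,.08)])
cv2.imwrite('pics/w5.png',snapshot('wrist'))
m=camera_model('top');print([proj(m,w(p,(-.04,-.085),z)).round(1) for z in(.06,.07,.08)])
E
```

```text
t 5.57 pos [ 0.5208 -0.1393  0.1428] rpy [-89.97  -0.31 159.47] F [ 0.29 -0.01  0.25] M [0.03 0.03 0.03] q [-2.200e+01  2.640e+01  1.058e+02 -1.000e-01  4.820e+01  8.860e+01]
units [-0.019  0.285  0.108] mm [ -3.3 -16.1 -42.8]
level turn units [-0.0005 -0.      0.0052]
[array([348., 245.]), array([349., 250.]), array([351., 256.])]
[array([462.1, 224.7]), array([463.4, 224.3]), array([464.8, 224. ])]
```

View pics/w5.png

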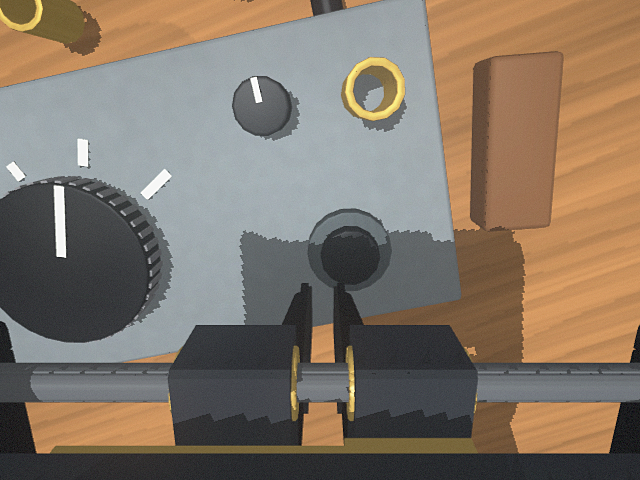

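```bash
python3 - <<'E'
from station import *
from h import *
m=camera_model('wrist');p=np.array([.56999,-.07749,-.15314])
a,b=ray(m,62,257,.084),ray(m,59.5,187,.084);d=b-a
print(np.degrees(np.arctan2(d[1],d[0])-p[2]), a,b)
c=w(p,(-.012,.075),.084);d=b-c;print(np.degrees(np.arctan2(d[1],d[0])-p[2]))
a,b=ray(m,83,165,.06),ray(m,83,140,.06);d=b-a;print('mark',np.degrees(np.arctan2(d[1],d[0])-p[2]))
E
```

```text
-19.63458653988719 [ 0.57452635 -0.00449068  0.084     ] [ 0.60937311 -0.02333922  0.084     ]
-19.937938527958156
mark -20.743666068023987
```

The dial pointer measures −19.9° in the box frame (goal −20°). Now pressing start.

carry_out(
  commands=[
    [[0,0,0.003,-0.01,0.08,0.06,0],[0,0,0.002,-0.007,0.08,0.03,0],[0,0,0,0,0.06,0.01,0],[0,0,0,0,0.02,0,0],[0,0,0,0,0,0,0]],
  ],
)

```text
time: 6.03
tool_pos: [0.5198, -0.1492, 0.1049]
ee_rot: [-90.0, 0.0, 159.8]
contact_force: [0.3, 0.7, 0.8]
finger_gap: 0.0008
```

```bash
python3 rel.py .5175 -.1554 .078
```

```text
t 6.03 pos [ 0.5198 -0.1492  0.1049] rpy [-90.     0.   159.82] F [0.31 0.75 0.76] M [0.11 0.04 0.06] q [-23.   29.5 107.7   0.   42.8  87.2]
units [0.    0.179 0.044] mm [ -2.3  -6.2 -26.9]
level turn units [ 0. -0. -0.]
```

carry_out(
  commands=[
    [[0,0,0,0,0.05,0.025,0],[0,0,0,0,0.04,0.015,0],[0,0,0,0,0.03,0.005,0],[0,0,0,0,0.02,0,0],[0,0,0,0,0,0,0]],
  ],
)

```text
time: 6.45
tool_pos: [0.5181, -0.1545, 0.0824]
ee_rot: [-90.0, 0.0, 159.9]
contact_force: [-0.1, -0.1, 0.7]
finger_gap: 0.0006
```

```bash
python3 rel.py .5175 -.1554 .078
```

```text
t 6.45 pos [ 0.5181 -0.1545  0.0824] rpy [-9.0010e+01  4.0000e-02  1.5994e+02] F [-0.1  -0.15  0.73] M [ 0.1   0.02 -0.04] q [-23.6  31.4 108.7   0.   39.8  86.4]
units [0.002 0.029 0.007] mm [-0.6 -0.9 -4.4]
level turn units [ 0.0001 -0.     -0.0007]
```

carry_out(
  commands=[
    [[0,0,0,0,0.015,0.005,0],[0,0,0,0,0.01,0,0],[0,0,0,0,0.008,0,0]],
  ],
)

```text
time: 6.7
tool_pos: [0.518, -0.1553, 0.0778]
ee_rot: [-90.0, 0.1, 159.9]
contact_force: [-0.4, -0.1, 3.8]
finger_gap: 0.0005
```

carry_out(
  commands=[
    [[0,0,0,0,0.008,0,0],[0,0,0,0,0.008,0,0]],
  ],
)

```text
time: 6.87
tool_pos: [0.5181, -0.1553, 0.076]
ee_rot: [-90.0, 0.1, 159.9]
contact_force: [-4.8, 2.6, 21.1]
finger_gap: 0.0006
```

carry_out(
  commands=[
    [[0,0,0,0,0.006,0,0],[0,0,0,0,0.006,0,0]],
  ],
)

```text
time: 7.03
tool_pos: [0.5181, -0.1553, 0.0761]
ee_rot: [-90.0, 0.2, 159.9]
contact_force: [-4.4, 1.4, 14.2]
finger_gap: 0.0004
```

```bash
python3 - <<'E'
from station import *; import cv2
cv2.imwrite('pics/w6.png',snapshot('wrist')[180:330,260:440].repeat(4,0).repeat(4,1))
E
```

```text
(no output)
```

View pics/w6.png

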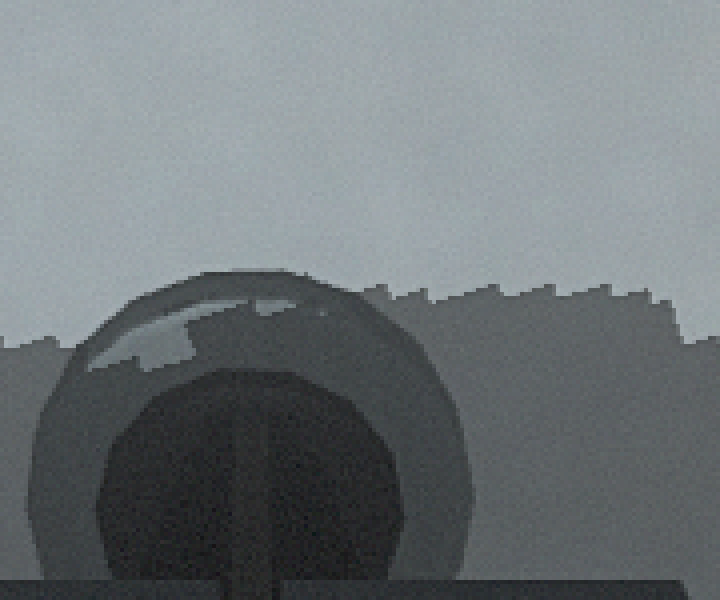

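The fingertip (crop x≈252) sits in the middle of the button (x 100–402), against a hard stop at z = 0.076. Lifting clear now.

carry_out(
  commands=[
    [[0,0,0,0,-0.03,0,0],[0,0,0,0,-0.08,0,0],[0,0,0,0,-0.15,0,0],[0,0,0,0,-0.2,0,0],[0,0,0,0,-0.15,0,0],[0,0,0,0,-0.05,0,0],[0,0,0,0,0,0,0],[0,0,0,0,0,0,0]],
  ],
)

```text
time: 7.75
tool_pos: [0.5176, -0.1554, 0.1782]
ee_rot: [-90.0, 0.2, 159.9]
contact_force: [-0.6, 0.1, -0.2]
finger_gap: 0.0001
```

```bash
python3 rel.py .5175 -.1554 .078; python3 - <<'E'
from station import *; import cv2
cv2.imwrite('pics/w7.png',snapshot('wrist'))
E
```

```text
t 7.75 pos [ 0.5176 -0.1554  0.1782] rpy [-89.98   0.21 159.93] F [-0.61  0.07 -0.2 ] M [-0.01  0.02 -0.03] q [-23.7  23.7 103.8  -0.   52.3  86.4]
units [0.003 0.668 0.   ] mm [-1.000e-01  0.000e+00 -1.002e+02]
level turn units [-0.0003  0.     -0.0035]
```

View pics/w7.png

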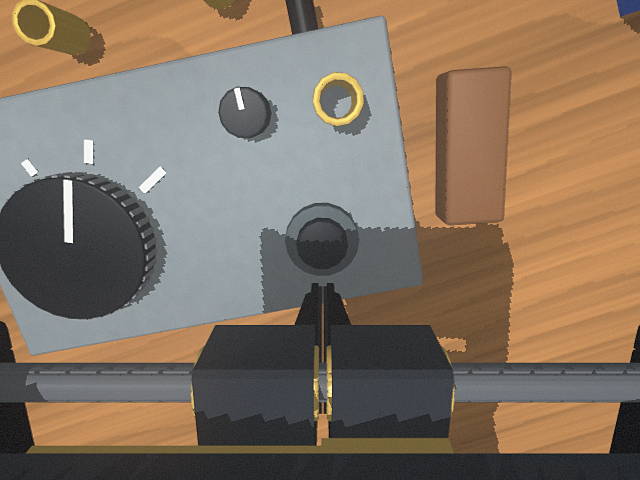

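```bash
python3 - <<'E'
from station import *
from h import *
m=camera_model('wrist');p=np.array([.56999,-.07749,-.15314])
a,b=ray(m,68.5,242,.084),ray(m,68,181,.084);d=b-a
print('dial',np.degrees(np.arctan2(d[1],d[0])-p[2]))
print('corners',[proj(m,w(p,q,.06)).round(0) for q in((.09,-.15),(-.09,-.15),(-.09,.15))])
print('btn',[(z,proj(m,w(p,(-.04,-.085),z)).round(0)) for z in(.07,.076,.082)])
print(sense()['time']); sign_off()
E
```

```text
dial -20.155861848019537
corners [array([386.,  10.]), array([425., 284.]), array([ 29., 357.])]
btn [(0.07, array([322., 239.])), (0.076, array([322., 242.])), (0.082, array([322., 244.]))]
7.8
the job is handed in; nothing more can be done
```

I set the dial to the third mark, then pressed and released the start button, and handed the job in at 7.8 s. The hand-in reports no verdict.

- **Dial:** It started in the second click. I rested the two half-open fingertips on its top face, pressed with about 11 N and turned the tool about 40° clockwise. There was one brief 31 N press when the fingertips first touched. In the last picture the pointer measured −20.2° in the box frame, against a goal of −20°.
- **Start button:** I pressed it with the shut fingertips to a hard stop at about z = 0.076 m. The force rose from 4 N to about 21 N there. That stop fits the full 6 mm of travel if the button top is near 0.082 m, but I could not read the travel directly. I then lifted the tool about 100 mm clear, and the wrist force was back to near zero.
- **Box and other things:** In the last picture the box corners were within a few pixels of where they were predicted from the start pose. One corner was off by about 6 pixels, which is roughly my early reading error. The trimmer, the tube on the box and the wax bar looked unmoved. I did not take a final picture of the mug, brush or tin, but the arm did not go near them.

I found no clear sign of the button being stuck down. However, its return rests on the picture alone, and the picture cannot tell fully up from down by more than a pixel or two.

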